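# Post the garlic bulb through the keeper's flap

### The arm

A 6-joint arm with a two-finger parallel gripper is mounted at the origin on a cart in front of the work surface, level with it; the furniture and walls round the work are solid. World frame = base frame: x ahead of the robot, y to its left, z up, the work surface at z = 0. Lengths are in mm, angles in degrees, forces in N, time in s.
With the tool pointing down it reaches from about 300 to 850 mm from the base axis. Payload 4.2 kg.
Tool frame: the origin (TCP) lies midway between the tips of the shut fingers; the grasp point (between the pads) lies 19 mm behind it (env.grasp_offset is the distance from the TCP to the grasp point, in mm); z points along the fingers, y is the line along which they close (so a half turn about z gives the same grasp; the last joint's range is limited). The gripper opens to 91 mm and grips with 3 to 60 N. Pads are 32 mm wide; open, the fingers measure 118 mm over their backs; the gripper's body (76 mm by 178 mm) begins 60 mm behind the grasp point.
Start: joints at [62.109, 18.312, 89.639, -0, 72.044, -1.146], TCP at [258.773, 513.498, 213.976] pointing down, gripper open.
Joint ranges: [-177.97, 177.97], [-48.28, 115.42], [12.27, 149.76], [-77.06, 257.06], [2.81, 150.46], [-146.56, 146.56]. Speed limits (degrees/s): [147.25, 147.25, 180, 180, 180, 180].

### API

Orientations are given as [roll, pitch, yaw] about the fixed x, y, z axes, in that order (R = Rz(yaw) Ry(pitch) Rx(roll)).
In Python, from workcell import env, optics gives the robot as it stands. The module is installed in compiled form; this text tells all that it offers.
- The arm moves only by the tool send_rows, never from a script. Its argument "targets" is a list that holds one entry, the list of rows, each a list of 7 numbers: the turn, a rotation vector about the world's x, y, z scaled (see below), then the shift along the world's x, y, z scaled (see below), then the closure, from -1 (fully open) to 1 (shut). In form: [[[rx, ry, rz, x, y, z, gripper], ...]]. A call has 1 to 12 rows; each row shifts and turns the commanded pose from where the row before left it; what a row does not reach is not made up. The controller multiplies each number of a shift by 0.2 m and each number of a turn by pi/2 rad. A row lasts 1/10 s, in which the tool goes at most 50 mm and 8.59 degrees, less where a joint would pass 70% of its speed; a pose out of reach is approached as far as the arm can. A call with a number of a shift or a turn outside -1 to 1 is refused whole. A call with a gripper value outside its range is refused whole. The fingers move at their own pace and stop on an object; "grip_force" is the grip in N (left out, the last holds). Time passes only in rows, so rows that do not move let the fingers close. It gives the time, the measured TCP pose, the force, the opening and the grip force at its end, in the units of the state.
- env.state(): the state, without advancing time (a new reading comes with each control period).
- optics.grab_frame(name): name is "scene" or "top"; returns (picture, depth): 384x512x3 uint8, red, green, blue; 384x512 float32, mm along the optical axis (not along the pixel's ray), 0 where there is no reading.
- optics.camera_info(name): a dict with "camera_matrix" (3x3 intrinsics, pixels), "R" (3x3) and "t" (3): a world point X has camera coordinates R X + t. Camera axes: x right, y down, z forward; pixel columns grow to the right and rows downward; lengths in mm; the calibration is good to about 2 mm. A picture is of the moment at which its call begins. camera_info takes no time and is no camera call.
- env.job_done(): hands the job in; it is judged then, once.
Trained networks look in the newest picture that a camera, given by its name, has taken for a name from the list of things; names that differ only in an ending like _2 or _b are one class to them, and where a whole thing is asked for, a point or a joint stands for the part that bears it (a point fixed in the world has none). Each returns a list of dicts, best first, with "conf" (0 to 1); they miss things now and then, are a little off and sometimes report something else, mostly with a low value. They report only what shows in the picture. A call takes as long as a camera call. They do not tell look-alikes from the thing itself.
- optics.silhouettes(camera, name): "mask" (384x512 bool, what is visible of it) and "at" ([column, row] in pixels, amid what is visible of it).
- optics.place_of(camera, name): "at" ([column, row] in pixels: a listed point, or the origin of a listed thing).
The state is a dict: "time_s": time; "qpos": joint angles; "qvel": joint speeds; "effort": joint torques, N m; "ee_pos": TCP position; "ee_rot": TCP orientation; "force": force on the tool from outside, world axes, zero at the start; "torque": the same for the moment, N m; "gripper_width": finger opening in mm; "gripper_force": force on a finger pad.
Only numpy, scipy, OpenCV 4.12 (cv2) and the standard library are available. Lean on these libraries where they do the work, as an engineer would, in place of code of your own. Each camera call takes 0.05 s, during which the arm holds its last target. There are 200 camera calls.

### The job

Put the garlic bulb away in the wooden garlic keeper without picking it up: push the metal paddle on the keeper's near side forward (along the box, from the deck towards the opening) with one finger to hold the self-closing flap open, and meanwhile push the bulb along the deck and over its edge with the other finger, so that it drops in; the bulb must not go out over the flap while that is shut. Then draw back so that the flap closes with the bulb inside. Do not lift the bulb, and leave the other kitchen things where they are.

Things in the scene. Friction and masses are not known exactly. Their poses are not given: they have to be found in the camera images.
- keeper: garlic keeper, a fixed dark wooden box, 206 mm long (local x -63 to +143 mm), 72 mm wide (y -36 to +36), flat top 170 mm above the worktop, floor inside at 6 mm. Origin on the worktop, below the flap's hinge axis. Local +x is the pushing direction along the box, roughly to the robot's left; z up. The top is a lane 60 mm wide between side walls 6 mm thick that stand 12 mm above it (to z = 182).
- deck_edge (a point): middle of the edge where the deck ends and the opening begins, on the top (local x = +28 mm, y = 0, z = 170 mm of the keeper). The lane's solid deck, where the bulb lies, runs from x = -63 to +28; the opening from +28 to +107, shut from below by the flap, drops into the box; then comes solid roof to +143.
- flap_part (a joint): angle of the metal flap: 0 shut, 1.3 rad fully open (hanging into the box). Flap and paddle are one rigid part on a hinge axis along local y at x = 0, z = 160 mm, hidden under the deck; the flap's free end is at x = 105. A spring always closes it: 0.08 N m shut, 0.13 N m open, i.e. 1.5 to 6 N on the paddle. The bulb's weight does not open it.
- paddle (a point): point near the upper edge of the paddle, an upright metal plate 56 mm wide, 5 mm thick, outside the box on the side facing the robot (local y +41 to +97 mm), rising 66 mm from the hinge axis (x = 0, z = 160). Flap shut, it leans 35 degrees back to local -x, upper edge at x = -38, z = 214 mm; pushed to local +x it turns forward with the flap angle and opens the flap.
- garlic_center (a point): centre of the garlic bulb, a roundish bulb about 51 mm across and 52 mm high, about 26 g, which can roll easily. At the start it lies loose on the deck, its centre within 10 mm of the hinge axis along local x and 3 mm of the lane's middle. Push it with a fingertip close above the deck: a tip near its mid height can pin it on the deck edge.
- lemon: yellow lemon, 69 x 53 x 53 mm, lying on the worktop beyond the keeper, on its far long side; loose, to be left alone; origin at the centre of its underside
- salt_shaker: small salt shaker with a rounded grey top, 44 mm thick, 90 mm tall, standing on the worktop beyond the keeper, on its far long side; loose, to be left alone; origin at the centre of its underside
- moka_pot: metal stove-top coffee pot with black handle, 87 x 137 mm, 154 mm tall, on the worktop in front of the hob, to the right of the keeper; loose, to be left alone; origin at the centre of its underside
- cup: small cream cup with handle, 60 x 85 mm, 53 mm tall, on the worktop right of the hob; loose, to be left alone; origin at the centre of its underside
- spoon: wooden spoon, 248 mm long, right of the hob; loose, to be left alone; origin at the centre of its underside
Things that resemble listed ones, but are neither listed nor needed, are in the scene too. Leave any orange look-alike of the part that bears garlic_center alone.

How it is judged (in metres and radians):
On the way, in this order (a step that is already met when the one before it is completed fails the run):
1. a finger holds the flap open by at least 0.4 rad while the bulb is still on the deck (value of joint flap_part above 0.4 rad and contact force between the fingers and flap_part above 0.2 N and x of garlic_center in the frame of keeper below 0.028 m and z of garlic_center in the frame of keeper above 0.18 m), for 0.05 s.
2. the bulb has dropped below the top of the keeper while a finger still holds the flap open (value of joint flap_part above 0.4 rad and contact force between the fingers and flap_part above 0.2 N and z of garlic_center in the frame of keeper below 0.165 m and x of garlic_center in the frame of keeper above 0.02 m), for 0.05 s.
At the end, for the whole second after the job is handed in: The bulb lies at rest inside the keeper (its centre less than 75 mm above the worktop, between the box's walls, slower than 0.03 m/s) and the flap is shut (less than 0.06 rad) (z of garlic_center in the frame of keeper between 0.015 and 0.075 m and x of garlic_center in the frame of keeper between -0.06 and 0.14 m and y of garlic_center in the frame of keeper between -0.033 and 0.033 m and value of joint flap_part below 0.06 rad and linear speed of garlic below 0.03 m/s); the robot touches nothing.
It fails at once if the bulb goes more than 8 mm past the deck edge, above the flap, while the flap is open by less than 0.3 rad (x of garlic_center in the frame of keeper above 0.036 m and z of garlic_center in the frame of keeper above 0.17 m and value of joint flap_part below 0.3 rad).
It fails at once if the bulb is lifted by more than 25 mm (z of garlic_center in the frame of keeper above 0.221 m).
It fails at once if the bulb falls off the keeper (y of garlic_center in the frame of keeper above 0.06 m or y of garlic_center in the frame of keeper below -0.06 m or x of garlic_center in the frame of keeper below -0.085 m or x of garlic_center in the frame of keeper above 0.16 m).
It fails at once if another kitchen thing is moved by more than 30 mm (distance of any of lemon, salt_shaker, moka_pot, cup, spoon from where it was at the start of the episode above 0.03 m).
It also fails if it takes over 40 s, if anything falls off the work surface, if the arm or the gripper's body presses on something with over 40 N, if the wrist force passes 120 N, or if a joint passes its speed limit or range.

## Working session

There is one attempt and no reset: what is moved stays moved. The work goes in short steps, Python scripts to look and compute and a tool call to move; the robot and the scene stay as the last step left them, time stands still between calls to the robot, and variables do not carry over. Pictures are saved under pics/ and viewed, at most 10 in all, crops included, and the job is handed in when it is done.

Besides the shell and the picture viewer there is one more tool, called after "Request:" by a JSON object that holds its "fn" and its "kwargs", one argument or row to a line. send_rows: Moves the arm, as the interface text tells. Its arguments: {"type":"object","properties":{"targets":{"type":"array"},"grip_force":{"type":"number"}},"required":["targets"]}

```bash
mkdir -p pics
cat > h.py <<'E'
from workcell import env, optics
import numpy as np, cv2
def world(cam,uv,d):
    c=optics.camera_info(cam);K=np.array(c["camera_matrix"]);R=np.array(c["R"]);t=np.array(c["t"])
    return R.T@(np.linalg.inv(K)@np.array([uv[0],uv[1],1.])*d-t)
def ray_z(cam,uv,z):
    c=optics.camera_info(cam);K=np.array(c["camera_matrix"]);R=np.array(c["R"]);t=np.array(c["t"])
    o=-R.T@t;v=R.T@np.linalg.inv(K)@np.array([uv[0],uv[1],1.]);return o+v*(z-o[2])/v[2]
def proj(cam,X):
    c=optics.camera_info(cam);p=np.array(c["camera_matrix"])@(np.array(c["R"])@np.array(X)+np.array(c["t"]));return p[:2]/p[2]
def cloud(cam,d):
    c=optics.camera_info(cam);K=np.array(c["camera_matrix"]);R=np.array(c["R"]);t=np.array(c["t"])
    v,u=np.mgrid[:d.shape[0],:d.shape[1]];P=np.stack([(u-K[0,2])/K[0,0]*d,(v-K[1,2])/K[1,1]*d,d],-1)
    return (P-t)@R
E
python3 - <<'E'
from h import *
out=[]
for c in("scene","top"):
    p,d=optics.grab_frame(c);np.savez(f"{c}.npz",p=p,d=d)
    out.append(p)
    for n in("keeper","garlic_center","paddle","deck_edge"):
        z={"keeper":0,"garlic_center":196,"paddle":210,"deck_edge":170}[n]
        for r in optics.place_of(c,n)[:3]:
            print(c,n,round(r["conf"],2),np.round(r["at"]),np.round(ray_z(c,r["at"],z)))
    i=optics.camera_info(c);print(c,-np.array(i["R"]).T@np.array(i["t"]))
for c,p in zip(("scene","top"),out): cv2.imwrite(f"pics/{c}0.png",cv2.resize(p[:,:,::-1],(768,576)))
print(env.state())
E
```

```text
scene keeper 0.8 [261. 294.] [558. 315.   0.]
scene garlic_center 0.71 [236. 248.] [643. 275. 196.]
scene garlic_center 0.7 [258. 258.] [565. 306. 196.]
scene garlic_center 0.69 [215. 245.] [712. 270. 196.]
scene paddle 0.78 [284. 258.] [485. 307. 210.]
scene deck_edge 0.82 [256. 268.] [570. 327. 170.]
scene deck_edge 0.15 [285. 259.] [481. 281. 170.]
scene [ 440.6607502  1187.81293791 1389.29834474]
top keeper 0.76 [166. 207.] [561. 308.   0.]
top garlic_center 0.74 [210. 178.] [621. 135. 196.]
top garlic_center 0.57 [215. 155.] [690. 120. 196.]
top garlic_center 0.51 [150. 197.] [564. 307. 196.]
top paddle 0.83 [149. 224.] [484. 303. 210.]
top deck_edge 0.67 [138. 196.] [571. 350. 170.]
top deck_edge 0.48 [380. 195.] [ 572. -366.  170.]
top [ 379.56213691  -25.65848155 1313.17441299]
{'time_s': 0.5, 'qpos': array([ 6.21095611e+01,  1.83126744e+01,  8.96431138e+01, -2.86760235e-04,
        7.20435357e+01, -1.14516149e+00]), 'qvel': array([-0.04757272, -0.06696585, -0.02750295,  0.05077857,  0.0368389 ,
        0.07445859]), 'effort': array([ 2.38729058e-05, -4.11991167e+01, -2.32039636e+01,  7.27274828e-02,
        3.83438054e-02,  1.82396242e-06]), 'ee_pos': array([258.75130174, 513.47409663, 213.94023049]), 'ee_rot': array([1.79999329e+02, 2.86251932e-04, 1.53254811e+02]), 'force': array([ 0.20609984, -0.97427443,  0.0110761 ]), 'torque': array([ 0.00416148,  0.01567733, -0.0371428 ]), 'gripper_force': 0.0, 'gripper_width': 91.0347766483939}
```

View pics/scene0.png

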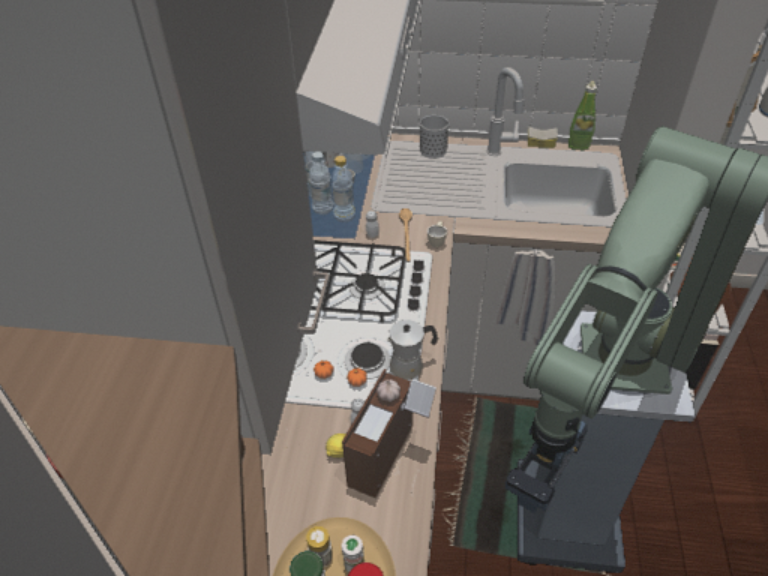

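Run:
```python
from h import *
z=np.load("top.npz");p=z["p"];cv2.imwrite("pics/topcrop.png",cv2.resize(p[130:270,80:260,::-1],None,fx=4.2,fy=4.2,interpolation=cv2.INTER_CUBIC))
for c in("top","scene"):
    z=np.load(c+".npz");C=cloud(c,z["d"]);m=(z["d"]>0)&(abs(C[...,0]-560)<60)&(abs(C[...,1]-325)<140)
    # rim of side walls z~182, and deck 170
    for lo,hi in((177,188),(165,175)):
        k=m&(C[...,2]>lo)&(C[...,2]<hi);P=C[k][:,:2].astype(np.float32)
        r=cv2.minAreaRect(P);print(c,lo,len(P),r)
    b=m&(C[...,2]>190)&(abs(C[...,0]-564)<40)&(abs(C[...,1]-307)<40);P=C[b];print("bulb",P.min(0),P.max(0),np.median(P,0))
    k=(z["d"]>0)&(abs(C[...,0]-485)<42)&(abs(C[...,1]-320)<60)&(C[...,2]>165);P=C[k]
    if len(P): print("paddle",len(P),P.min(0),P.max(0)); Q=P[P[:,2]>200]; print(Q.min(0),Q.max(0))
```

```text
top 177 251 ((564.4998168945312, 357.0195617675781), (205.66317749023438, 100.28982543945312), 72.36542510986328)
top 165 827 ((560.29443359375, 357.8749694824219), (208.2454071044922, 98.51438903808594), 74.79315185546875)
bulb [539.56064275 285.64315516 190.09230047] [587.22303589 333.07258918 223.64914245] [560.4784967  306.48276552 204.925326  ]
paddle 208 [463.69425793 262.46528548 165.2985955 ] [526.43588996 344.41268783 217.53124618]
[463.69425793 292.73694225 200.279033  ] [516.03743376 318.6748177  217.53124618]
scene 177 199 ((563.8110961914062, 357.4436340332031), (202.2595672607422, 102.53855895996094), 72.29411315917969)
scene 165 483 ((566.542236328125, 357.3481750488281), (210.1941680908203, 103.44017028808594), 68.70571899414062)
bulb [539.50921402 291.15913657 190.23035497] [585.03678129 334.68267111 218.76762072] [561.7723404  316.33500105 201.87990692]
paddle 326 [464.44227462 266.68134157 165.02528897] [526.57810719 341.89908415 216.37216348]
[464.44227462 293.01181714 200.40714979] [518.22551153 321.07704281 216.37216348]
```

View pics/topcrop.png

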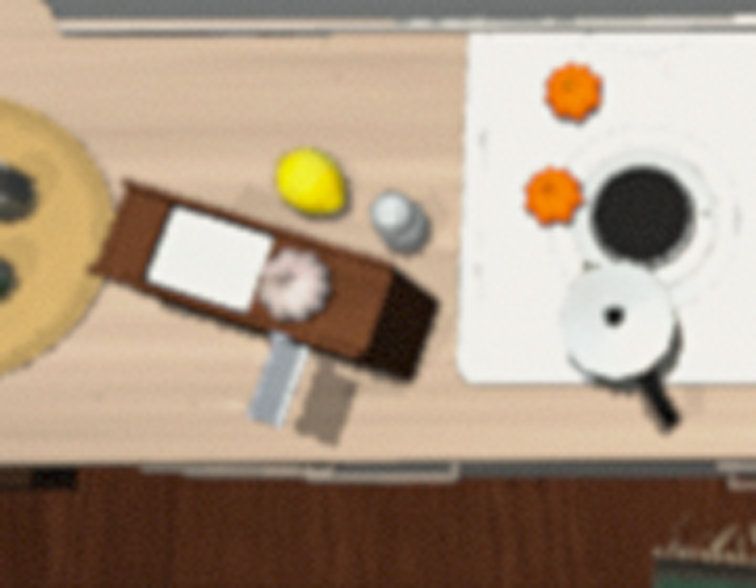

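The bulb to handle is the pale one on the keeper, at (387,390) in the scene view and (293,283) in the crop. Its orange look-alikes are on the hob at (323,369) and (357,377) in the scene view, and I'm leaving those alone. The paddle is at (278,380) in the crop and the white flap at (210,258). Next I'll fit the keeper pose.

```bash
cat >> h.py <<'E'
def fit():
    from scipy.optimize import minimize
    S=[]
    for c in("top","scene"):
        z=np.load(c+".npz");C=cloud(c,z["d"]);p=z["p"].astype(int)
        dark=(p.max(-1)<130)&(p[...,0]>p[...,2]+15)
        k=(z["d"]>0)&dark&(C[...,2]>163)&(C[...,2]<190)&(abs(C[...,0]-563)<110)&(abs(C[...,1]-340)<150)
        S.append(C[k][:,:2].astype(np.float32))
    return S
E
python3 - <<'E'
from h import *
for c,P in zip(("top","scene"),fit()):
    (cx,cy),(w,h),a=cv2.minAreaRect(P)
    if w<h: w,h,a=h,w,a-90
    r=np.radians(a);o=np.array([cx,cy])-40*np.array([np.cos(r),np.sin(r)])
    print(c,len(P),w,h,a,"origin",o)
    ex=np.array([np.cos(r),np.sin(r)]);ey=np.array([-ex[1],ex[0]])
    z=np.load(c+".npz");C=cloud(c,z["d"]);L=np.stack([(C[...,:2]-o)@ex,(C[...,:2]-o)@ey,C[...,2]],-1)
    m=(z["d"]>0)&(L[...,2]>195)&(abs(L[...,0])<45)&(abs(L[...,1])<34)
    B=C[m];from scipy.optimize import least_squares
    s=least_squares(lambda q:np.linalg.norm(B-q,axis=1)-25.7,[o[0],o[1],196],loss="soft_l1").x
    print("bulb",s,"local",(s[:2]-o)@ex,(s[:2]-o)@ey)
    m=(z["d"]>0)&(L[...,2]>190)&(L[...,1]>42)&(L[...,1]<105)&(abs(L[...,0])<60)
    Q=L[m];print("paddle",len(Q),np.percentile(Q,3,axis=0),np.percentile(Q,97,axis=0))
E
```

```text
top 854 205.61898803710938 70.36304473876953 72.46520233154297 origin [565.02440692 314.91579358]
bulb [562.98699192 310.2328094  186.10842371] local -5.079227834057252 0.5318320318290807
paddle 96 [-37.45534711  44.36577796 190.49984952] [-17.44212518  93.87874083 216.95569482]
scene 578 209.7586212158203 73.2862548828125 72.38628387451172 origin [567.06056703 315.1223706 ]
bulb [563.88513215 309.20907414 184.11769303] local -6.596951272869829 1.2372128669139688
paddle 148 [-38.28456934  44.8245538  190.32696938] [-19.66245987  95.61350016 214.29762368]
```

```bash
cat >> h.py <<'E'
from scipy.spatial.transform import Rotation as Ro
O=np.array([566.,315,0]);A=72.4;RK=Ro.from_euler("z",A,degrees=True).as_matrix()
T=np.radians(20);SEP=80.
def pose(bx,lead,by=4.,bz=176.5):
    """bulb-finger tip centre at local bx,by,bz; paddle finger leads by lead. TCP world, rot"""
    ph=np.arcsin(lead/(SEP*np.cos(T)))
    q=np.array([[1,0,0],[0,-np.cos(T),np.sin(T)],[0,-np.sin(T),-np.cos(T)]])
    R=RK@Ro.from_euler("z",-ph).as_matrix()@q
    X=RK@np.array([bx,by,bz])+O
    return X-R[:,1]*SEP/2,R,np.degrees(ph)
def loc():
    s=env.state();R=Ro.from_euler("xyz",s["ee_rot"],degrees=True).as_matrix();h=(s["gripper_width"]+13.5)/2
    f=lambda g:np.round(RK.T@(s["ee_pos"]+g*R[:,1]*h-O),1)
    print("t",round(s["time_s"],2),"bulbfinger",f(1),"paddlefinger",f(-1),"F",np.round(s["force"],1),"w",round(s["gripper_width"],1),"q",np.round(s["qpos"]),s["ee_pos"].round(1),s["ee_rot"].round(1))
E
python3 - <<'E'
from h import *
for b,l in((-62,0),(-51,20),(-4,12),(4,5)):
    p=pose(b,l);print(b,l,p[0].round(1),p[2].round(1),Ro.from_matrix(p[1]).as_euler("xyz",degrees=True).round(1))
for c in("top","scene"):
    z=np.load(c+".npz");C=cloud(c,z["d"]);k=(z["d"]>0)&(C[...,2]>260)&(C[...,0]>330)&(C[...,0]<900)&(C[...,1]>100)&(C[...,1]<650)
    print(c,k.sum());P=C[k]
    if len(P):print(P.min(0),P.max(0))
E
```

```text
-62 0 [507.6 268.5 190.2] 0.0 [-160.     0.    72.4]
-51 20 [515.3 288.1 190.2] 15.4 [-160.    0.   57.]
-4 12 [527.4 329.3 190.2] 9.2 [-160.     0.    63.2]
4 5 [528.4 333.7 190.2] 3.8 [-160.     0.    68.6]
top 22558
[567.80995968 100.00176599 440.46473099] [716.10082862 601.71219643 877.44652981]
scene 47846
[568.63471543 100.01748936 434.00535303] [ 899.99617626  649.99948778 1149.35505153]
```

```bash
python3 - <<'E'
from h import *
for c in("top","scene"):
    z=np.load(c+".npz");C=cloud(c,z["d"]);k=(z["d"]>0)&(C[...,2]>260)&(C[...,0]>330)&(C[...,0]<900)&(C[...,1]>0)&(C[...,1]<650);P=C[k]
    for y in range(0,650,50):
        Q=P[(P[:,1]>=y)&(P[:,1]<y+50)]
        if len(Q): print(c,y,len(Q),Q.min(0).round(),Q.max(0).round(), [ (zz,Q[(Q[:,2]>=zz)&(Q[:,2]<zz+60),0].min().round()) for zz in range(400,900,60) if ((Q[:,2]>=zz)&(Q[:,2]<zz+60)).any()])
i=optics.camera_info("top");print(np.array(i["R"]).round(2))
E
cat > a.py <<'E'
from h import *
p,d=optics.grab_frame("top");cv2.imwrite("pics/top1.png",cv2.resize(p[:,:,::-1],(768,576)))
E
python3 a.py
```

```text
top 0 4952 [568.   0. 733.] [710.  50. 872.] [(700, np.float64(568.0)), (760, np.float64(574.0)), (820, np.float64(647.0))]
top 50 4944 [568.  50. 734.] [711. 100. 873.] [(700, np.float64(568.0)), (760, np.float64(573.0)), (820, np.float64(645.0))]
top 100 4926 [568. 100. 731.] [710. 150. 874.] [(700, np.float64(568.0)), (760, np.float64(573.0)), (820, np.float64(644.0))]
top 150 4908 [568. 150. 731.] [710. 200. 876.] [(700, np.float64(568.0)), (760, np.float64(574.0)), (820, np.float64(645.0))]
top 200 3937 [568. 200. 731.] [716. 250. 876.] [(700, np.float64(568.0)), (760, np.float64(573.0)), (820, np.float64(644.0))]
top 250 1721 [704. 250. 708.] [708. 300. 877.] [(700, np.float64(705.0)), (760, np.float64(705.0)), (820, np.float64(704.0))]
top 300 2284 [704. 300. 592.] [708. 350. 877.] [(580, np.float64(705.0)), (640, np.float64(704.0)), (700, np.float64(705.0)), (760, np.float64(705.0)), (820, np.float64(705.0))]
top 350 1884 [675. 350. 475.] [708. 400. 818.] [(460, np.float64(675.0)), (520, np.float64(704.0)), (580, np.float64(704.0)), (640, np.float64(705.0)), (700, np.float64(
[... 3290 characters left out ...]
(705.0)), (820, np.float64(706.0)), (880, np.float64(705.0))]
scene 550 3297 [705. 550. 438.] [ 709.  600. 1134.] [(400, np.float64(705.0)), (460, np.float64(705.0)), (520, np.float64(705.0)), (580, np.float64(705.0)), (640, np.float64(705.0)), (700, np.float64(705.0)), (760, np.float64(705.0)), (820, np.float64(705.0)), (880, np.float64(705.0))]
scene 600 28919 [705. 600. 438.] [ 900.  650. 1149.] [(400, np.float64(705.0)), (460, np.float64(705.0)), (520, np.float64(705.0)), (580, np.float64(705.0)), (640, np.float64(705.0)), (700, np.float64(705.0)), (760, np.float64(705.0)), (820, np.float64(705.0)), (880, np.float64(706.0))]
[[ 0.   -1.   -0.02]
 [-0.98  0.   -0.19]
 [ 0.19  0.02 -0.98]]
```

View pics/top1.png

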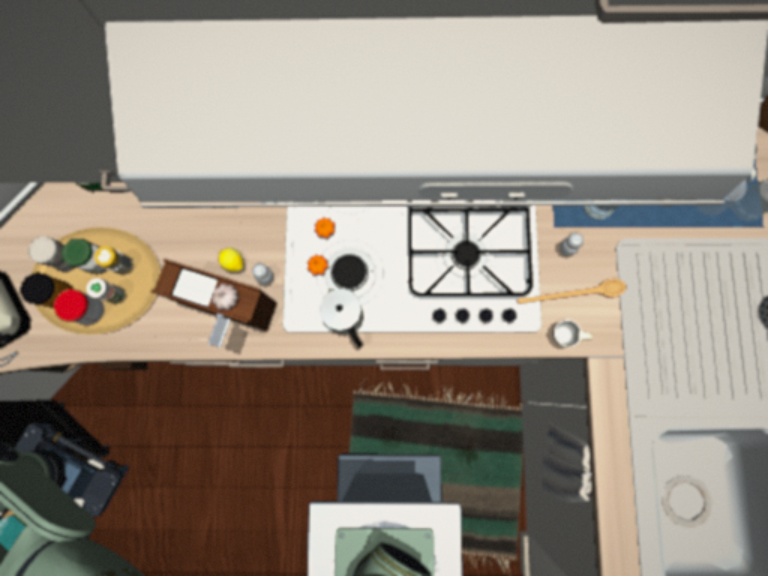

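The view shows an overhead cabinet with its front at x≈705 and z>440, which clears the planned wrist pose. Now I'll move to a point above the start pose.

Request:
{"fn": "send_rows", "kwargs": {
  "targets": [
    [[0,0,0,0,0,0.2,-0.46],[0,0,0,0,0,0.2,-0.46],[0,0,-0.09,0.12,-0.12,0.15,-0.46],[0,0,-0.09,0.12,-0.12,0,-0.46],[0,0,-0.09,0.12,-0.12,0,-0.46],[0,0,-0.09,0.12,-0.12,0,-0.46],[0,0,-0.09,0.12,-0.12,0,-0.46],[0,0,-0.09,0.12,-0.12,0,-0.46],[0,0,-0.09,0.12,-0.12,0,-0.46],[0,0,-0.09,0.12,-0.12,0,-0.46],[0,0,-0.09,0.12,-0.12,0,-0.46],[0,0,-0.09,0.12,-0.12,0,-0.46]]
  ]
}}

```text
time_s: 1.75
ee_pos: [499.6, 272.4, 324.1]
ee_rot: [180.0, -0.0, 71.9]
force: [0.1, 0.5, -0.2]
gripper_width: 66.8
gripper_force: 0.0
```

Request:
{"fn": "send_rows", "kwargs": {
  "targets": [
    [[0.0224,0.0706,0,0,0,0,-0.46],[0.0224,0.0706,0,0,0,0,-0.46],[0.0224,0.0706,0,0,0,0,-0.46],[0,0,0,0,0,0,-0.46],[0,0,0,0,0,0,-0.46]]
  ]
}}

```text
time_s: 2.25
ee_pos: [499.1, 273.3, 323.3]
ee_rot: [-160.0, 0.1, 72.2]
force: [-1.0, -0.3, -0.1]
gripper_width: 66.5
gripper_force: 0.0
```

```bash
python3 -c "
from h import *
loc()"
```

```text
t 2.25 bulbfinger [-60.1  13.6 309.6] paddlefinger [-59.8  88.7 336.9] F [-1.  -0.3 -0.1] w 66.5 q [ 20.  24.  69.  12. 103.  39.] [499.1 273.3 323.3] [-1.60e+02  1.00e-01  7.22e+01]
```

Request:
{"fn": "send_rows", "kwargs": {
  "targets": [
    [[0,0,0,0.043,-0.024,-0.1,-0.46],[0,0,0,0,0,-0.12,-0.46],[0,0,0,0,0,-0.12,-0.46],[0,0,0,0,0,-0.1,-0.46],[0,0,0,0,0,0,-0.46]]
  ]
}}

```text
time_s: 2.75
ee_pos: [505.1, 268.8, 234.7]
ee_rot: [-159.9, 0.2, 72.4]
force: [0.6, -0.9, -0.1]
gripper_width: 66.5
gripper_force: 0.0
```

Run:
```python
from h import *
loc()
p,d=optics.grab_frame("scene");q,e=optics.grab_frame("top")
a=cv2.resize(p[210:330,190:330,::-1],(560,480),interpolation=cv2.INTER_CUBIC)
cv2.imwrite("pics/s2.png",a)
```

```text
t 2.75 bulbfinger [-62.5   6.5 220.9] paddlefinger [-62.3  81.7 248.4] F [ 0.6 -0.9 -0.1] w 66.5 q [20. 26. 78. 12. 93. 36.] [505.1 268.8 234.7] [-159.9    0.2   72.4]
```

View pics/s2.png

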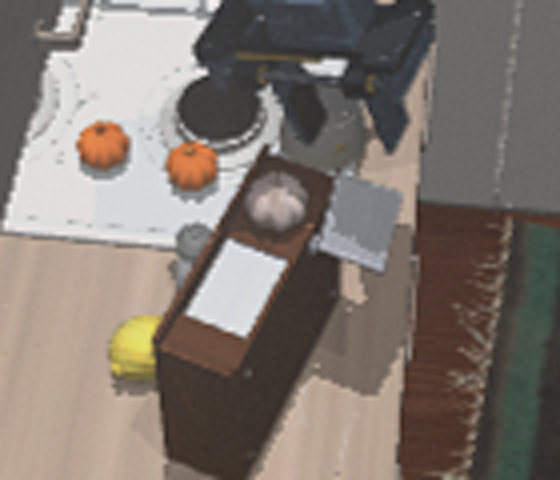

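The crop shows the bulb finger at (310,140) behind the bulb at (275,200). The paddle finger at (395,140) is behind the paddle at (360,220), so I'll descend.

Request:
{"fn": "send_rows", "kwargs": {
  "targets": [
    [[0,0,0,0.01,0,-0.09,-0.46],[0,0,0,0,0,-0.09,-0.46],[0,0,0,0,0,-0.04,-0.46],[0,0,0,0,0,0,-0.46]]
  ]
}}

```text
time_s: 3.25
ee_pos: [509.1, 268.9, 192.4]
ee_rot: [-160.0, 0.0, 72.3]
force: [0.3, -0.8, 0.0]
gripper_width: 66.5
gripper_force: 0.0
```

Run:
```python
from h import *
loc()
optics.grab_frame("scene")
for r in optics.silhouettes("scene","garlic_center")[:3]: print(r["conf"],r["at"])
p0=env.state()["ee_pos"]
for b,l in((-51,20),(-28,20),(-4,15),(4,8)):
    p=pose(b,l);print(b,l,(p[0]-p0).round(1),p[2].round(1));p0=p[0]
```

```text
t 3.25 bulbfinger [-61.2   2.6 178.7] paddlefinger [-61.   77.9 206.1] F [ 0.3 -0.8  0. ] w 66.5 q [20. 28. 81. 12. 88. 35.] [509.1 268.9 192.4] [-160.     0.    72.3]
0.64 [238.7, 251.3]
0.6 [258.4, 259.7]
0.52 [216.3, 246.0]
-51 20 [ 5.5 19.  -3.1] 15.4
-28 20 [ 7.  21.9  0. ] 15.4
-4 15 [ 5.9 20.7  0. ] 11.5
4 8 [0.8 4.5 0. ] 6.1
```

Request:
{"fn": "send_rows", "kwargs": {
  "targets": [
    [[0,0,-0.043,0.007,0.024,-0.003,-0.46],[0,0,-0.043,0.007,0.024,-0.003,-0.46],[0,0,-0.043,0.007,0.024,-0.003,-0.46],[0,0,-0.043,0.007,0.024,-0.003,-0.46],[0,0,0,0,0,0,-0.46],[0,0,0,0,0,0,-0.46]]
  ]
}}

```text
time_s: 3.95
ee_pos: [515.3, 287.7, 190.6]
ee_rot: [-160.1, -0.0, 56.9]
force: [-1.3, -1.7, -0.1]
gripper_width: 66.7
gripper_force: 0.7
```

Run:
```python
from h import *
loc()
p,d=optics.grab_frame("scene")
cv2.imwrite("pics/s3.png",cv2.resize(p[210:330,190:330,::-1],(560,480),interpolation=cv2.INTER_CUBIC))
```

```text
t 3.95 bulbfinger [-51.5   3.8 176.9] paddlefinger [-31.3  76.5 204.3] F [-1.3 -1.7 -0.1] w 66.7 q [19. 27. 83. 16. 83. 49.] [515.3 287.7 190.6] [-160.1   -0.    56.9]
```

View pics/s3.png

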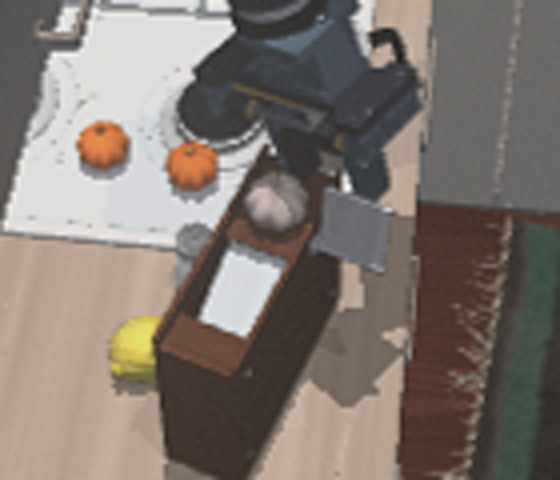

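The flap has started down at (240,290), the bulb at (275,200) hasn't moved, and the paddle is pushed forward. I'll go a little further and measure.

Request:
{"fn": "send_rows", "kwargs": {
  "targets": [
    [[0,0,0,0.004,0.012,0,-0.46],[0,0,0,0.004,0.012,0,-0.46],[0,0,0,0.004,0.012,0,-0.46],[0,0,0,0,0,0,-0.46]]
  ]
}}

```text
time_s: 4.4
ee_pos: [517.5, 295.4, 189.5]
ee_rot: [-160.0, 0.0, 56.8]
force: [-0.1, -2.2, 1.3]
gripper_width: 66.3
gripper_force: 0.8
```

```bash
cat > m.py <<'E'
from h import *
loc()
p,d=optics.grab_frame("scene");C=(cloud("scene",d)-O)@RK
m=(d>0)&(p.min(-1)>110)&(C[...,0]>32)&(C[...,0]<104)&(abs(C[...,1])<27)&(C[...,2]<172)&(C[...,2]>40)
L=C[m];print("flap",len(L),np.median(np.arctan2(160-L[:,2],L[:,0])) if len(L) else 0)
m=(d>0)&(C[...,2]>185)&(C[...,2]<235)&(abs(C[...,1])<30)&(C[...,0]>-32)&(C[...,0]<110)&(p[...,0]>100)
L=C[m]
if len(L)>20:
    print("bulb pts",len(L),np.percentile(L,[5,95],axis=0).round(1))
E
python3 m.py
```

```text
t 4.4 bulbfinger [-43.4   4.2 175.8] paddlefinger [-23.2  76.4 203.1] F [-0.1 -2.2  1.3] w 66.3 q [20. 27. 82. 16. 83. 49.] [517.5 295.4 189.5] [-160.     0.    56.8]
flap 207 0.5127386776758428
bulb pts 153 [[-12.8 -16.3 190.8]
 [ 19.4  21.1 212.9]]
```

Request:
{"fn": "send_rows", "kwargs": {
  "targets": [
    [[0,0,0,0.008,0.024,0.001,-0.46],[0,0,0,0.008,0.024,0.001,-0.46],[0,0,0,0.008,0.024,0,-0.46],[0,0,0,0.008,0.024,0,-0.46],[0,0,0,0.008,0.024,0,-0.46],[0,0,0,0,0,0,-0.46]]
  ]
}}

```text
time_s: 5.05
ee_pos: [525.5, 319.9, 189.8]
ee_rot: [-160.0, 0.0, 56.8]
force: [-1.4, -2.6, -0.1]
gripper_width: 66.8
gripper_force: 1.1
```

```bash
echo 'cv2.imwrite("pics/s4.png",cv2.resize(p[210:330,190:330,::-1],(560,480),interpolation=cv2.INTER_CUBIC))' >> m.py; python3 m.py
```

```text
t 5.05 bulbfinger [-17.8   3.7 176.1] paddlefinger [  2.5  76.4 203.6] F [-1.4 -2.6 -0.1] w 66.8 q [21. 29. 79. 16. 84. 51.] [525.5 319.9 189.8] [-160.     0.    56.8]
flap 86 1.0538047329919173
bulb pts 153 [[ 11.9 -15.  190.9]
 [ 44.1  22.1 212. ]]
```

View pics/s4.png

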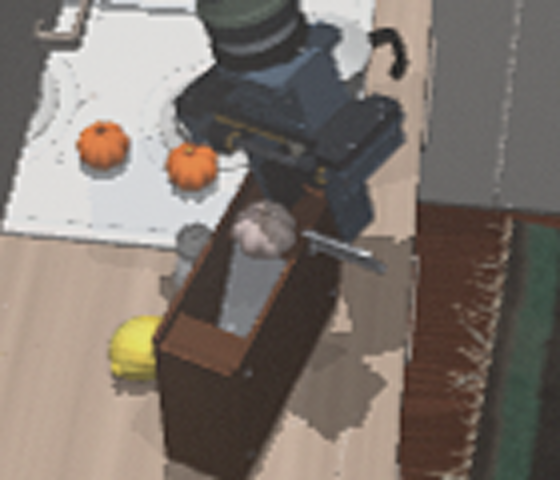

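Flap about 1.0 rad open, with the bulb on the edge. I'll push it over while reducing the lead.

Request:
{"fn": "send_rows", "kwargs": {
  "targets": [
    [[0,0,0.018,0.006,0.018,0,-0.46],[0,0,0.018,0.006,0.018,0,-0.46],[0,0,0.018,0.006,0.018,0,-0.46],[0,0,0,0,0,0,-0.46],[0,0,0,0,0,0,-0.46]]
  ]
}}

```text
time_s: 5.6
ee_pos: [529.1, 330.4, 190.1]
ee_rot: [-160.0, 0.0, 61.7]
force: [-0.0, -1.8, 1.3]
gripper_width: 66.4
gripper_force: 1.1
```

```bash
sed -i s/s4/s5/ m.py; python3 m.py
```

```text
t 5.6 bulbfinger [ -3.5   2.9 176.5] paddlefinger [ 10.5  76.7 203.8] F [-0.  -1.8  1.3] w 66.4 q [23. 30. 77. 15. 86. 48.] [529.1 330.4 190.1] [-160.     0.    61.7]
flap 20 1.1918741963467745
```

View pics/s5.png

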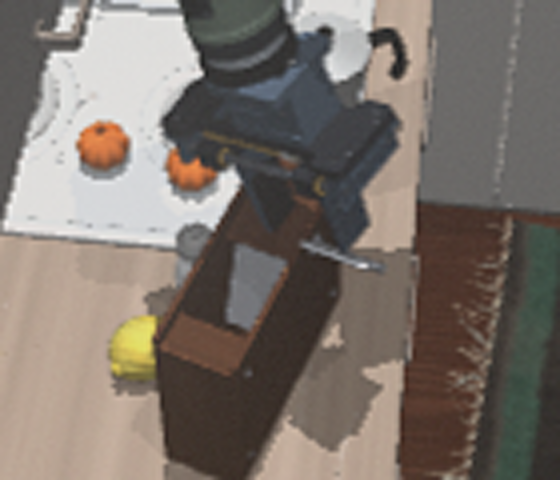

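The bulb has dropped in: the lane is empty and the flap hangs open at (255,285). Drawing back.

Request:
{"fn": "send_rows", "kwargs": {
  "targets": [
    [[0,0,0,0,0,0,-0.46],[0,0,0,0,0,0,-0.46],[0,0,0.016,-0.015,-0.048,0,-0.46],[0,0,0.016,-0.015,-0.048,0,-0.46],[0,0,0.016,-0.015,-0.048,0,-0.46],[0,0,0.016,-0.015,-0.048,0,-0.46],[0,0,0.016,-0.015,-0.048,0,-0.46],[0,0,0.016,-0.015,-0.048,0,-0.46],[0,0,0,-0.015,-0.048,0,-0.46],[0,0,0,-0.015,-0.048,0.02,-0.46],[0,0,0,0,0,0.15,-0.46],[0,0,0,0,0,0.15,-0.46]]
  ]
}}

```text
time_s: 6.85
ee_pos: [504.5, 252.6, 254.6]
ee_rot: [-159.9, 0.1, 70.2]
force: [0.1, 0.3, -0.3]
gripper_width: 66.6
gripper_force: 0.0
```

Request:
{"fn": "send_rows", "kwargs": {
  "targets": [
    [[0,0,0,0,0,0.1,-0.46],[0,0,0,0,0,0,-0.46],[0,0,0,0,0,0,-0.46],[0,0,0,0,0,0,-0.46],[0,0,0,0,0,0,-0.46]]
  ]
}}

```text
time_s: 7.35
ee_pos: [504.4, 252.9, 272.6]
ee_rot: [-159.9, 0.1, 70.3]
force: [-0.1, -0.3, -0.5]
gripper_width: 66.6
gripper_force: 0.0
```

```bash
sed -i s/s5/s6/ m.py; python3 m.py
```

```text
t 7.35 bulbfinger [-79.2   2.3 258.8] paddlefinger [-76.4  77.5 286.4] F [-0.1 -0.3 -0.5] w 66.6 q [18. 24. 75. 12. 97. 38.] [504.4 252.9 272.6] [-1.599e+02  1.000e-01  7.030e+01]
flap 307 -0.0423158371337056
```

View pics/s6.png

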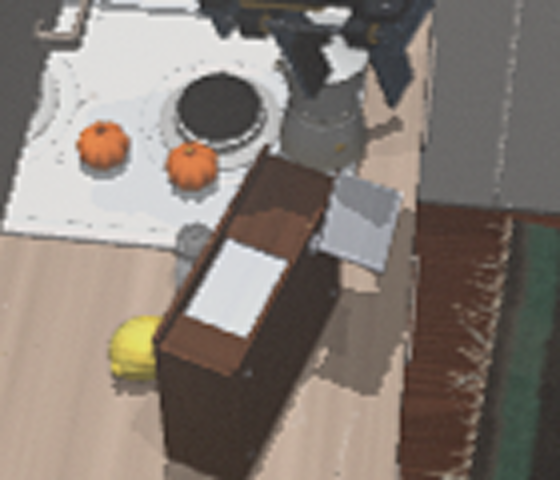

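The flap is shut at (235,288), the paddle is back, the bulb is out of sight inside the box, and the robot touches nothing.

```bash
python3 -c "
from workcell import env
print(env.job_done())"
```

```text
the job is handed in; nothing more can be done
None
```

The garlic bulb dropped into the keeper while the flap was held open, and the flap closed after I drew back. I handed the job in at about 7.4 s, but the judge returned no verdict.

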